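# Load the ring carrier and hold it up level

### The arm

A 7-joint arm with a two-finger parallel gripper is mounted at the origin on a cart in front of the work surface, level with it; the furniture and walls round the work are solid. World frame = base frame: x ahead of the robot, y to its left, z up, the work surface at z = 0. Lengths are in m, angles in rad, forces in N, time in s.
With the tool pointing down it reaches from about 0.425 to 0.925 m from the base axis. Payload 6.8 kg.
Tool frame: the origin (TCP) lies midway between the tips of the shut fingers; the grasp point (between the pads) lies 19 mm behind it; z points along the fingers, x is the direction in which the jaws open and shut, and the axes are right-handed (so a half turn about z gives the same grasp; the last joint's range is limited). The gripper opens to 85 mm and grips with 20 to 120 N. Pads are 22 mm wide; open, the fingers measure 114 mm over their backs; the gripper's body (76 mm by 85 mm) begins 54 mm behind the grasp point. The pads swing forward as they close: fully open they stand 13 mm farther back than shut.
Start: joints at [-1.268, 0.477, 0.022, 1.555, -0.011, 1.109, -0.083], TCP at [0.27, 0.619, 0.231] pointing down, gripper open.
Joint ranges: [-2.96, 2.96], [-0.34, 2.1], [-1.41, 1.46], [0.24, 2.44], [-1.37, 4.51], [0.17, 1.92], [-2.96, 2.96]. Speed limits (rad/s): [2.39, 2.39, 3.14, 3.14, 3.14, 3.14, 3.14].

### API

Orientations are given as a rotation vector (axis times angle).
In Python, from bench import r gives the robot as it stands. The module is installed in compiled form; this text tells all that it offers.
- The arm moves only by the shell command python3 -m pendant 'ROWS' [OPENING] [FORCE]. ROWS is text: rows parted by semicolons, each of 4 numbers parted by spaces: the shift along the tool's x, y, z in cm, then the turn about the tool's z in degrees. A call has 1 to 8 rows; each row shifts and turns the pose as measured when the row begins, along the tool's axes as they then stand; what a row does not reach is not made up. A row lasts 1/12 s, in which the tool goes at most 41.7 mm and 7.16 degrees, less where a joint would pass 70% of its speed; a pose out of reach is approached as far as the arm can. A call with a gripper value outside its range is refused whole. OPENING is the closure in counts, from 0 (fully open) to 255 (shut), set as the call begins (- or left out, the last holds). The fingers move at their own pace and stop on an object; FORCE is the grip in N (left out, the last holds). Time passes only in rows, so rows that do not move let the fingers close. It gives the time, the measured TCP pose, the force and the opening at its end, in the units of the state.
- r.get_obs(): the state, without advancing time (a new reading comes with each control period).
- r.grab_frame(name): name is "side" or "top"; returns a dict with "color" (480x640x3 uint8, red, green, blue), "fx", "fy", "cx", "cy" (pixels), "R" (3x3) and "t" (3): a world point X has camera coordinates R X + t. Camera axes: x right, y down, z forward; pixel columns grow to the right and rows downward; lengths in m; the calibration is good to about 2 mm. A picture is of the moment at which its call begins. There is no depth.
- r.hand_in(): hands the job in, once; it reports no verdict.
The state is a dict: "clock": time; "joints": joint angles; "qvel": joint speeds; "tau": joint torques, N m; "tcp_pos": TCP position; "orientation": TCP orientation; "contact_force": force on the tool from outside, world axes, zero at the start; "moment": the same for the moment, N m; "grip_width": finger opening in m.
Only numpy, scipy, OpenCV 4.12 (cv2) and the standard library are available. Lean on these libraries where they do the work, as an engineer would, in place of code of your own. Each camera call takes 0.05 s, during which the arm holds its last target.

### The job

Slide the loose brass ring blank over the empty post of the wooden ring carrier, while the carrier stands on the bench, until it sits down on the plate, and let go of it. Then take the carrier by its middle grip, lift it about 10 cm clear of the bench with both blanks on it, keeping it level all the way, and hold it there steady and level: finish while still holding it up, without putting it down. Leave the things lying around where they are.

Things in the scene. Friction and masses are not known exactly. Their poses are not given: they have to be found in the camera images.
- carrier: ring carrier, loose, about 0.35 kg, flat on the bench at any yaw: brown wooden plate 220 (x) x 64 (y) x 8 (z) mm, an upright pale wooden grip in its middle, an upright steel post near each end. Origin: centre of the plate's underside; x along the plate towards the empty post, z up
- grip_center (a point): point inside the carrier's grip, on its middle axis, 85 mm above the underside of the plate; axes as the carrier's. The grip is a flat-sided board 44 (x) x 16 (y) mm, from the plate to 100 mm above the underside; pinch it across its 16 mm thickness, along y
- empty_post_foot (a point): centre of the foot of the empty post, at the plate's top face, 85 mm from the middle along the carrier's +x; axes as the carrier's. Post: 16 mm in diameter, 40 mm high above the plate (top 48 mm above the underside), the last 6 mm tapered to 9 mm
- loaded_post_foot (a point): centre of the foot of the other post, which already carries a blank; at the plate's top face, 85 mm from the middle along the carrier's -x; axes as the carrier's
- loose_blank: the loose brass ring blank, lying flat on the bench, to the right of the carrier as the robot sees it: a thick-walled ring 32 mm outside, 20 mm bore, 16 mm high, about 65 g. Origin: centre of its underside; z along the bore
- loaded_blank: an identical brass ring blank, loose, already seated on the carrier's other post. Origin: centre of its underside; z along the bore
- borax_tablet: bystander: pale round tablet, 43 mm in diameter, 15 mm high; origin at the centre of its underside
- ring_clamp: bystander: turned wooden hand clamp lying on its side, 114 (x) x 25 (y) x 22 mm; origin at the centre of its underside
- silver_ring: bystander: thin dull silver finger ring, 22 mm in diameter, 5 mm high, lying flat; smaller and much thinner than the brass blanks; origin at the centre of its underside
- leather_cuff: bystander: rolled black leather strap standing on edge, 35 x 36 x 29 mm; origin at the centre of its underside

How it is judged:
On the way, in this order (a step that is already met when the one before it is completed fails the run):
1. the loose blank sits on the plate round the empty post, let go, the carrier still standing on the bench (distance between loose_blank and empty_post_foot below 0.006 m and distance between loaded_blank and loaded_post_foot below 0.006 m and contact force between each of loose_blank, loaded_blank and the fingers below 0.1 N and height (world z) of carrier below 0.008 m and angle between carrier's own z axis and vertical below 0.05 rad), for 0.2 s.
2. the carrier is lifted clear of the bench with both blanks on it, held by its grip (distance between loose_blank and empty_post_foot below 0.006 m and distance between loaded_blank and loaded_post_foot below 0.006 m and contact force between each of loose_blank, loaded_blank and the fingers below 0.1 N and height (world z) of carrier above 0.05 m and contact force between carrier and the fingers above 1 N and distance between the grasp point and grip_center below 0.05 m), for 0.2 s.
At the end, for the whole second after the job is handed in: The fingers hold the carrier by its grip (grasp within 50 mm of grip_center) 60 to 160 mm above the bench, within 0.12 rad of level, still (under 20 mm/s, 0.15 rad/s) and touching no bystander; both blanks sit within 6 mm of their posts' feet, untouched by the fingers (height (world z) of carrier between 0.06 and 0.16 m and angle between carrier's own z axis and vertical below 0.12 rad and linear speed of carrier below 0.02 m/s and angular speed of carrier below 0.15 rad/s and contact force between carrier and the fingers above 1 N and distance between the grasp point and grip_center below 0.05 m and distance between loose_blank and empty_post_foot below 0.006 m and distance between loaded_blank and loaded_post_foot below 0.006 m and contact force between each of loose_blank, loaded_blank and the fingers below 0.1 N and contact force between carrier and borax_tablet below 0.1 N and contact force between carrier and ring_clamp below 0.1 N and contact force between carrier and silver_ring below 0.1 N and contact force between carrier and leather_cuff below 0.1 N); the arm keeps its last pose, push and grip.
It fails at once if the carrier tips more than 0.35 rad (20 degrees) from level (angle between carrier's own z axis and vertical above 0.35 rad).
It fails at once if the borax tablet is moved more than 30 mm (distance of borax_tablet from where it was at the start of the episode above 0.03 m).
It fails at once if the ring clamp is moved more than 30 mm (distance of ring_clamp from where it was at the start of the episode above 0.03 m).
It fails at once if the silver ring is moved more than 30 mm (distance of silver_ring from where it was at the start of the episode above 0.03 m).
It fails at once if the leather cuff is moved more than 30 mm (distance of leather_cuff from where it was at the start of the episode above 0.03 m).
It also fails if it takes over 54 s, if anything falls off the work surface, if the arm or the gripper's body presses on something with over 40 N, if the wrist force passes 120 N, or if a joint passes its speed limit or range.

## Working session

There is one attempt and no reset: what is moved stays moved. The work goes in short steps, Python scripts to look and compute and a shell command to move; the robot and the scene stay as the last step left them, time stands still between calls to the robot, and variables do not carry over. Pictures are saved under pics/ and viewed, and the job is handed in when it is done.

```bash
mkdir -p pics
python3 - <<'E'
from bench import r
import cv2
o=r.get_obs();print({k:o[k] for k in('clock','tcp_pos','orientation','grip_width')})
for n in('side','top'):
    f=r.grab_frame(n);cv2.imwrite(f'pics/{n}0.png',f['color'][:,:,::-1]);print(n,f['fx'],f['fy'],f['cx'],f['cy'],f['R'],f['t'])
E
```

```text
{'clock': 0.0, 'tcp_pos': array([0.26931674, 0.61830883, 0.23033977]), 'orientation': array([ 2.62694161e+00,  1.72108535e+00, -2.28595666e-03]), 'grip_width': 0.08553565744800253}
side 522.2201457561587 522.2201457561587 323.4557491673508 236.49700785324387 [[-0.99054077 -0.13563117 -0.02081287]
 [-0.04486105  0.46343333 -0.8849955 ]
 [ 0.12967835 -0.87569043 -0.46513416]] [0.53223851 0.08676202 1.15383436]
top 472.6092191569001 472.6092191569001 322.6153713683059 233.36057645749406 [[-0.02389035 -0.99967012 -0.00942899]
 [-0.9917464   0.02488732 -0.12577642]
 [ 0.12596959  0.00634632 -0.9920138 ]] [0.02939137 0.54307677 0.86157938]
```

View pics/side0.png

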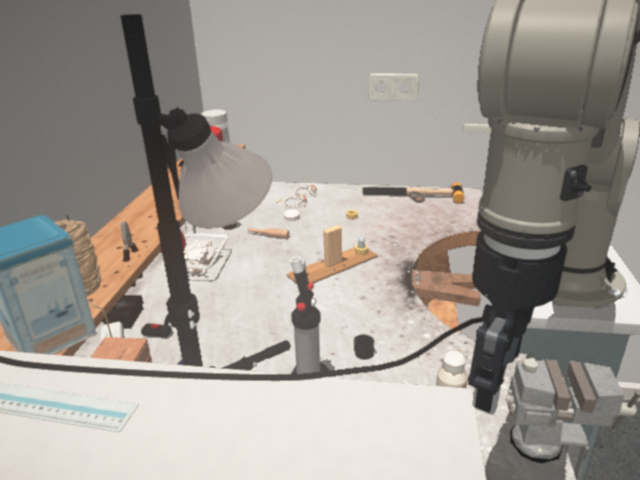

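View pics/top0.png

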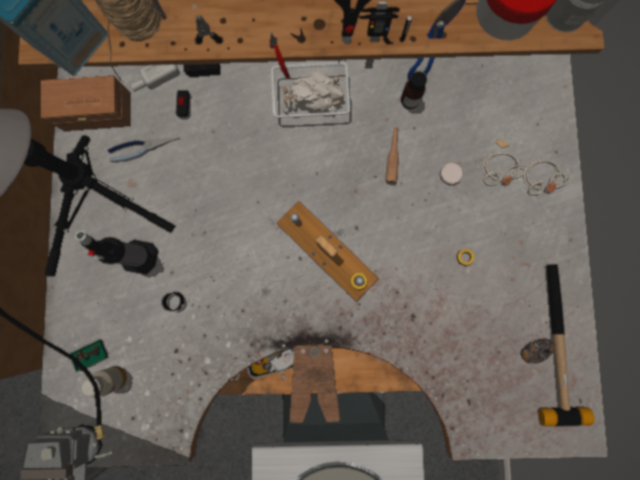

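The top view shows the carrier at about (327,248), with its empty post near (296,217) and loaded post near (359,281). A brass ring lies at (466,257). I'll enlarge these.

Run:
```python
import cv2
a=cv2.imread('pics/top0.png')
c=cv2.resize(a[190:310,265:390],None,fx=5,fy=5,interpolation=cv2.INTER_CUBIC)
cv2.imwrite('pics/c1.png',c)
c=cv2.resize(a[220:290,430:510],None,fx=7,fy=7,interpolation=cv2.INTER_CUBIC)
cv2.imwrite('pics/c2.png',c)
b=cv2.imread('pics/side0.png')
c=cv2.resize(b[180:290,230:390],None,fx=5,fy=5,interpolation=cv2.INTER_CUBIC)
cv2.imwrite('pics/c3.png',c)
```

```text
(no output)
```

View pics/c1.png

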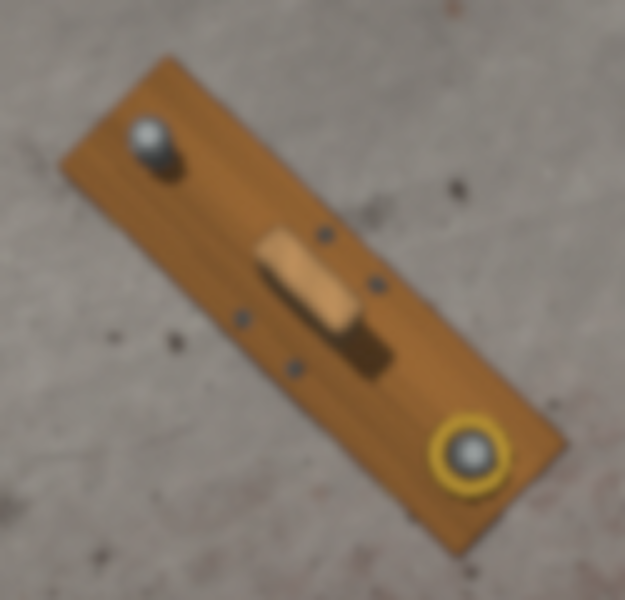

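View pics/c2.png

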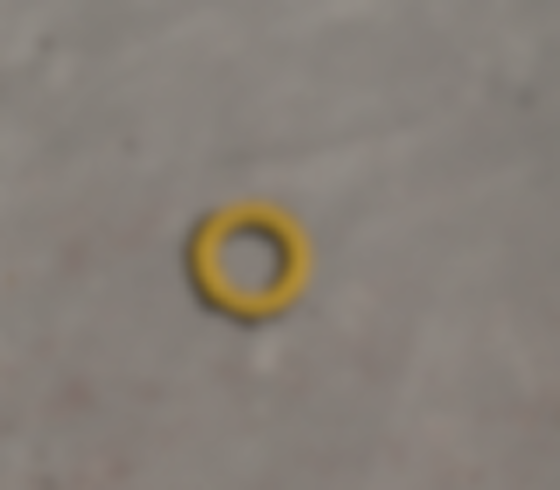

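View pics/c3.png

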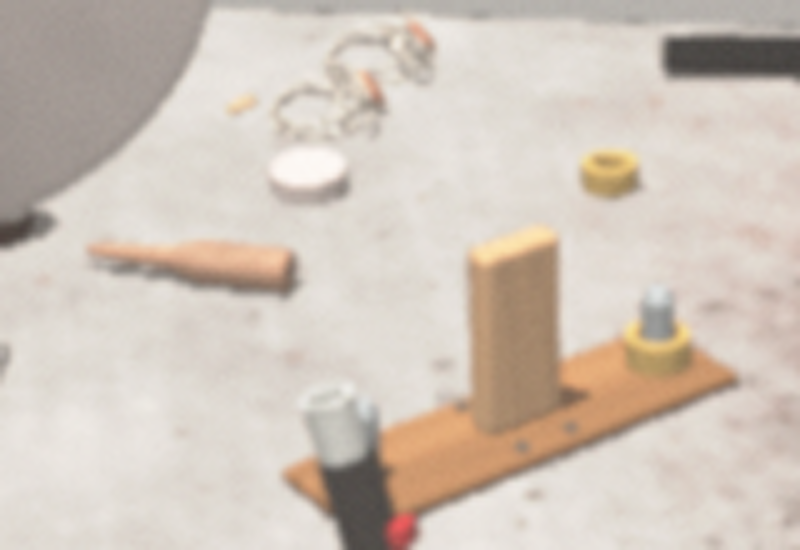

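```bash
cat > h.py <<'E'
from bench import r
import numpy as np, cv2
from scipy.spatial.transform import Rotation as Ro
def bp(f,u,v,z):
    d=f['R'].T@np.array([(u-f['cx'])/f['fx'],(v-f['cy'])/f['fy'],1]);c=-f['R'].T@f['t']
    return c+d*(z-c[2])/d[2]
def pj(f,X):
    p=f['R']@np.asarray(X)+f['t'];return p[:2]/p[2]*[f['fx'],f['fy']]+[f['cx'],f['cy']]
def st():
    o=r.get_obs();R=Ro.from_rotvec(o['orientation']).as_matrix();return o,R,np.array(o['tcp_pos'])
def rel(xyz):
    o,R,t=st();d=R.T@(np.asarray(xyz)-t)*100
    print('clock',round(o['clock'],2),'tcp',t.round(4),'toolx',R[:,0].round(3),'toolz',R[:,2].round(3),'need cm',d.round(2),'w',round(o['grip_width'],4))
E
python3 - <<'E'
from h import *
f=r.grab_frame('top');s=r.grab_frame('side')
c=lambda u,v:((u+.5)/5-.5+265,(v+.5)/5-.5+190)
C=np.array([bp(f,*c(*p),.008) for p in[(168,57),(62,165),(457,555),(568,443)]])
print(C.round(4),C.mean(0));print([np.linalg.norm(C[i]-C[(i+1)%4]).round(4) for i in range(4)])
d=C[0]+C[1]-C[2]-C[3];d/=np.linalg.norm(d);print('dir',d,np.degrees(np.arctan2(d[1],d[0])))
e=bp(f,*c(149,134),.048);l=bp(f,*c(472,453),.048);print('posts',e,l,np.linalg.norm(e-l),(e+l)/2,np.degrees(np.arctan2(*(e-l)[1::-1])))
G=np.array([bp(f,*c(*p),.1) for p in[(280,228),(254,250),(337,334),(361,308)]]);print('grip',G.mean(0))
b=bp(f,(250.5)/7-.5+430,260.5/7-.5+220,.016);print('blank',b)
cs=lambda u,v:((u+.5)/5-.5+230,(v+.5)/5-.5+180)
print('side: blank',bp(s,*cs(610,160),.016),'lpost',bp(s,*cs(658,290),.048),'grip',bp(s,*cs(514,245),.1))
print('proj epost side',pj(s,e))
rel([b[0],b[1],.1])
E
```

```text
[[ 0.6124  0.0628  0.008 ]
 [ 0.5705  0.1051  0.008 ]
 [ 0.4155 -0.0446  0.008 ]
 [ 0.4572 -0.0887  0.008 ]] [0.51392477 0.00864441 0.008     ]
[np.float64(0.0596), np.float64(0.2155), np.float64(0.0607), np.float64(0.2169)]
dir [0.71731417 0.69674987 0.        ] 44.16682411948149
posts [0.5753114  0.06816397 0.048     ] [ 0.45326414 -0.04894215  0.048     ] 0.16914306478865848 [0.51428777 0.00961091 0.048     ] 43.816382094779264
grip [0.51360099 0.00993924 0.1       ]
blank [ 0.49397969 -0.25623967  0.016     ]
side: blank [ 0.4940242  -0.25646787  0.016     ] lpost [ 0.45283273 -0.04610909  0.048     ] grip [0.51302899 0.01555253 0.1       ]
proj epost side [301.6476311  259.30159973]
clock 0.2 tcp [0.2694 0.6185 0.2307] toolx [ 0.399  0.917 -0.001] toolz [-0.    -0.001 -1.   ] need cm [-71.22  55.52  13.15] w 0.0854
```

Run:
```python
from h import *
f=r.grab_frame('top');s=r.grab_frame('side')
def tri(a,b):
    P=[g['fx'] and np.diag([1,1,1])@np.array([[g['fx'],0,g['cx']],[0,g['fy'],g['cy']],[0,0,1]])@np.c_[g['R'],g['t']] for g in(f,s)]
    X=cv2.triangulatePoints(P[0],P[1],np.array(a,float),np.array(b,float)).ravel();return X[:3]/X[3]
print('nozzle',tri((83,238),(298,262)))
print('torch base',bp(f,150,258,0),bp(f,125,255,.1))
for X in [(.27,.62,.23),(.43,.35,.23)]: print(pj(s,X),pj(f,X))
print('lamp? cam',-f['R'].T@f['t'])
```

```text
nozzle [0.52090273 0.37362132 0.22377963]
torch base [0.50776281 0.35624818 0.        ] [0.50577462 0.3628668  0.1       ]
[493.91292048 390.0115982 ] [-99.07004539 417.66081403]
[358.90880298 253.63344574] [ 94.5101088  299.41295304]
lamp? cam [0.43076379 0.01039809 0.92328203]
```

```bash
python3 -m pendant '0 0 -4 0;0 0 -4 0;0 0 -2 0;-2.8 2.6 0 0;-2.8 2.6 0 0;-2.8 2.6 0 0;-2.8 2.6 0 0;-2.8 2.6 0 0' 0 30; python3 -c "
from h import *
rel([.45,.1,.3])"
```

```text
clock: 0.97
tcp_pos: [0.3283, 0.4405, 0.3329]
orientation: [-2.612, -1.742, 0.005]
contact_force: [0.4, 0.2, 0.6]
grip_width: 0.0857
clock 0.97 tcp [0.3283 0.4405 0.3329] toolx [ 0.385  0.923 -0.002] toolz [-0.004 -0.    -1.   ] need cm [-26.74  24.34   3.25] w 0.0857
```

```bash
python3 -m pendant '-2.9 2.6 0 0;-2.9 2.6 0 0;-2.9 2.6 0 0;-2.9 2.6 0 0;-2.9 2.6 0 0;-2.9 2.6 0 0;-2.9 2.6 0 0;-2.9 2.6 0 0'; python3 -c "
from h import *
rel([.494,-.2562,.2])"
```

```text
clock: 1.63
tcp_pos: [0.4331, 0.1305, 0.3336]
orientation: [-2.609, -1.742, -0.002]
contact_force: [1.1, -0.2, -0.1]
grip_width: 0.0853
clock 1.63 tcp [0.4331 0.1305 0.3336] toolx [0.384 0.924 0.004] toolz [-0.001  0.005 -1.   ] need cm [-33.43  20.5   13.17] w 0.0853
```

```bash
python3 -m pendant '-3.4 2.1 0 0;-3.4 2.1 0 0;-3.4 2.1 0 0;-3.4 2.1 0 0;-3.4 2.1 0 0;-3.4 2.1 0 0;-3.4 2.1 0 0;-3.4 2.1 0 0'; python3 -m pendant '0 0 0 7;0 0 0 7;0 0 0 7;0 0 0 7;0 0 0 7;0 0 0 7;0 0 0 7;0 0 0 7' >/dev/null;  python3 -m pendant '0 0 0 7;0 0 0 7;0 0 0 7;0 0 0 7;0 0 0 7;0 0 0 7;0 0 0 7;0 0 0 7'; python3 -c "
from h import *
rel([.494,-.2562,.1]);o,R,t=st();print(np.degrees(np.arctan2(R[1,0],R[0,0])),o['joints'])"
```

```text
clock: 2.3
tcp_pos: [0.4832, -0.1989, 0.3344]
orientation: [-2.609, -1.744, -0.017]
contact_force: [1.2, 1.0, -0.7]
grip_width: 0.0855
clock: 3.63
tcp_pos: [0.4794, -0.2133, 0.3358]
orientation: [-2.87, 1.255, -0.012]
contact_force: [0.1, -0.1, 0.5]
grip_width: 0.0853
clock 3.63 tcp [ 0.4794 -0.2133  0.3358] toolx [ 0.679 -0.734  0.003] toolz [ 0.011  0.006 -1.   ] need cm [ 4.06  2.12 23.57] w 0.0853
-47.25853935282021 [-0.56450019  0.18540697  1.01855551  1.82656613 -0.17860335  1.21470798
 -0.31685706]
```

```bash
python3 -m pendant '1.4 0.7 3.5 -1;1.4 0.7 3.5 0;1.2 0.7 3.5 0;0 0 4 0;0 0 3.5 0;0 0 0 0'
python3 - <<'E'
from h import *
rel([.494,-.2562,.1]);o,R,t=st();print(np.degrees(np.arctan2(R[1,0],R[0,0])))
f=r.grab_frame('top');s=r.grab_frame('side')
p=pj(s,[.494,-.256,.05]).astype(int);c=s['color'][p[1]-60:p[1]+50,p[0]-80:p[0]+80,::-1]
cv2.imwrite('pics/s1.png',cv2.resize(c,None,fx=5,fy=5,interpolation=cv2.INTER_CUBIC))
E
```

```text
clock: 4.13
tcp_pos: [0.5006, -0.2553, 0.1519]
orientation: [-2.873, 1.235, -0.028]
contact_force: [-1.8, 2.0, -0.8]
grip_width: 0.0857
clock 4.13 tcp [ 0.5006 -0.2553  0.1519] toolx [ 0.688 -0.725  0.011] toolz [ 0.022  0.006 -1.   ] need cm [-0.44  0.65  5.17] w 0.0857
-46.50690239364426
```

View pics/s1.png

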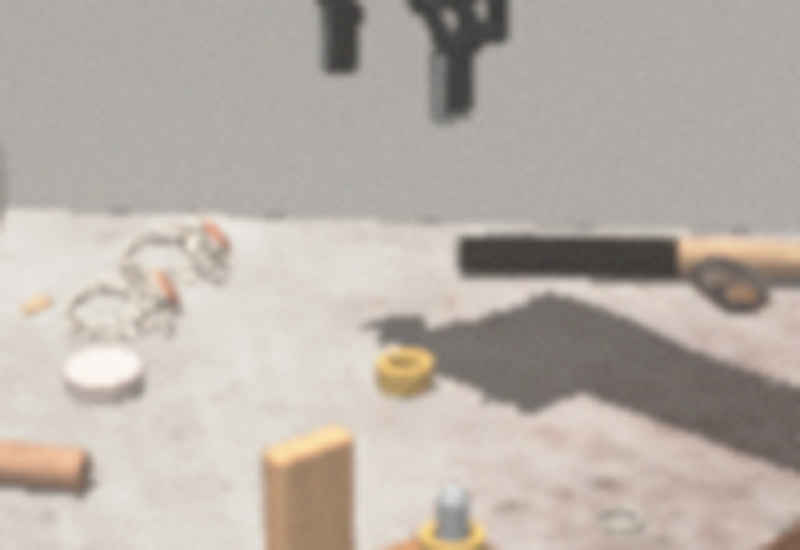

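```bash
python3 -m pendant '-0.4 0.6 0 0;0 0 2.5 0;0 0 2.5 0;0 0 2.5 0;0 0 2 0;0 0 1.5 0;0 0 0 0;0 0 0 0'; python3 -c "
from h import *
rel([.494,-.2562,.002])"
```

```text
clock: 4.9
tcp_pos: [0.5132, -0.2647, 0.0668]
orientation: [-2.869, 1.226, -0.097]
contact_force: [0.6, -0.8, 0.7]
grip_width: 0.0854
clock 4.9 tcp [ 0.5132 -0.2647  0.0668] toolx [ 0.69  -0.723  0.049] toolz [ 0.065 -0.006 -0.998] need cm [-2.26  1.08  6.34] w 0.0854
```

```bash
python3 -c "
from h import *
o=r.get_obs();print(np.round(o['joints'],3),np.round(o['qvel'],3),o['contact_force'],np.round(o['tau'],1))"
```

```text
[-0.145  0.608  0.699  2.003 -0.654  0.693  0.16 ] [-0.01  -0.022  0.014 -0.005  0.005  0.006  0.003] [ 0.55178739 -0.78427301  0.69940516] [ -0.  -46.8  11.  -17.2  -0.2  -0.2   0.1]
```

```bash
cat > q.py <<'E'
from h import *
o=r.get_obs();R=Ro.from_rotvec(o['orientation']).as_matrix()
print(round(o['clock'],2),np.round(o['tcp_pos'],4),'tz',R[:,2].round(4),'yaw',np.degrees(np.arctan2(R[1,0],R[0,0])).round(2),'j',np.round(o['joints'],2))
E
python3 q.py; python3 -m pendant '0 0 0 0;0 0 0 0'>/dev/null; python3 q.py; python3 -m pendant '0 0 -2 0;0 0 -2 0;0 0 0 0' >/dev/null; python3 q.py;  python3 -m pendant '0 0 -0.5 0;0 0 -0.5 0;0 0 -0.5 0;0 0 -0.5 0;0 0 0 0' >/dev/null; python3 q.py
```

```text
4.9 [ 0.5132 -0.2647  0.0668] tz [ 0.0649 -0.0062 -0.9979] yaw -46.34 j [-0.14  0.61  0.7   2.   -0.65  0.69  0.16]
5.07 [ 0.5154 -0.2657  0.0712] tz [ 0.0709 -0.0078 -0.9975] yaw -46.32 j [-0.15  0.6   0.7   2.   -0.65  0.7   0.16]
5.32 [ 0.5138 -0.2663  0.1164] tz [ 0.0753 -0.0091 -0.9971] yaw -46.33 j [-0.2   0.54  0.77  1.98 -0.58  0.77  0.11]
5.73 [ 0.5132 -0.2662  0.1408] tz [ 0.0799 -0.0095 -0.9968] yaw -46.31 j [-0.23  0.5   0.81  1.97 -0.55  0.81  0.08]
```

```bash
for i in 1 2 3; do python3 -m pendant '0 0 0 0;0 0 0 0'>/dev/null; python3 q.py;done; python3 -c "
from h import *
for i in range(3):
  r.grab_frame('top');o=r.get_obs();print(np.round(o['tcp_pos'],4),np.round(o['orientation'],4))"
```

```text
5.9 [ 0.5131 -0.266   0.1406] tz [ 0.0795 -0.0093 -0.9968] yaw -46.3 j [-0.23  0.5   0.81  1.97 -0.55  0.81  0.08]
6.07 [ 0.5127 -0.2658  0.1399] tz [ 0.0782 -0.009  -0.9969] yaw -46.29 j [-0.23  0.5   0.81  1.97 -0.55  0.81  0.08]
6.23 [ 0.5124 -0.2657  0.1393] tz [ 0.0771 -0.0088 -0.997 ] yaw -46.29 j [-0.23  0.5   0.81  1.97 -0.55  0.81  0.08]
[ 0.5123 -0.2656  0.1392] [-2.8673  1.2232 -0.1159]
[ 0.5124 -0.2657  0.1393] [-2.8672  1.2232 -0.1162]
[ 0.5125 -0.2657  0.1394] [-2.8672  1.2232 -0.1166]
```

```bash
python3 -m pendant '-1 0.3 0 0;0 0 0 0'>/dev/null; python3 q.py; python3 -m pendant '-1 0.3 0 0;0 0 0 0'>/dev/null; python3 q.py;python3 -m pendant '0 0 0 0;0 0 0 0;0 0 0 0;0 0 0 0;0 0 0 0;0 0 0 0;0 0 0 0;0 0 0 0'>/dev/null; python3 q.py; python3 -m pendant '0 0 1 0;0 0 1 0;0 0 1 0'>/dev/null; python3 q.py
```

```text
6.55 [ 0.5025 -0.2604  0.1384] tz [ 0.0768 -0.0091 -0.997 ] yaw -46.31 j [-0.24  0.49  0.81  2.   -0.54  0.79  0.08]
6.72 [ 0.4925 -0.2548  0.1376] tz [ 0.0766 -0.0088 -0.997 ] yaw -46.32 j [-0.26  0.47  0.82  2.03 -0.53  0.78  0.07]
7.38 [ 0.4943 -0.2553  0.1383] tz [ 0.0789 -0.0097 -0.9968] yaw -46.29 j [-0.26  0.47  0.82  2.02 -0.54  0.78  0.07]
7.63 [ 0.4983 -0.2562  0.1079] tz [ 0.0828 -0.0109 -0.9965] yaw -46.28 j [-0.21  0.52  0.77  2.04 -0.59  0.72  0.12]
```

```bash
python3 -m pendant '0 0 -3 0;0 0 -2 0;0 0 0 0'>/dev/null; python3 q.py; python3 -m pendant '3 3 0 0;3 3 0 0;3 3 0 0;0 0 0 0'>/dev/null; python3 q.py;python3 -m pendant '-3 -3 0 0;-3 -3 0 0;-3 -3 0 0;0 0 0 0'>/dev/null; python3 q.py;python3 -m pendant '3 -3 0 0;3 -3 0 0;0 0 0 0'>/dev/null; python3 q.py; python3 -m pendant '-3 3 0 0;-3 3 0 0;0 0 0 0'>/dev/null; python3 q.py; python3 -m pendant '0 0 0 7;0 0 0 7;0 0 0 7;0 0 0 0'>/dev/null; python3 q.py;python3 -m pendant '0 0 0 -7;0 0 0 -7;0 0 0 -7;0 0 0 0'>/dev/null; python3 q.py
```

```text
7.88 [ 0.4913 -0.254   0.1518] tz [ 0.0713 -0.0087 -0.9974] yaw -46.22 j [-0.28  0.45  0.84  2.02 -0.51  0.81  0.05]
8.22 [ 0.492  -0.3776  0.1465] tz [ 0.0697 -0.0032 -0.9976] yaw -45.42 j [ 0.01  0.56  0.78  1.85 -0.56  0.89  0.27]
8.55 [ 0.4892 -0.2543  0.1392] tz [ 0.0639 -0.0086 -0.9979] yaw -46.29 j [-0.26  0.47  0.83  2.02 -0.52  0.79  0.06]
8.8 [ 0.5703 -0.2493  0.1384] tz [ 5.660e-02 -5.000e-04 -9.984e-01] yaw -46.1 j [-0.24  0.59  0.79  1.85 -0.57  0.88  0.01]
9.05 [ 0.4858 -0.2456  0.1275] tz [ 0.0517 -0.0019 -0.9987] yaw -45.6 j [-0.27  0.48  0.82  2.04 -0.54  0.78  0.08]
9.38 [ 0.4811 -0.2443  0.1225] tz [ 0.0469  0.002  -0.9989] yaw -67.27 j [-0.32  0.53  0.91  2.05 -0.62  0.81 -0.22]
9.72 [ 0.4801 -0.2439  0.1187] tz [ 4.210e-02  7.000e-04 -9.991e-01] yaw -44.92 j [-0.25  0.49  0.8   2.05 -0.54  0.77  0.09]
```

```bash
python3 -m pendant '3 -3 0 0;3 -3 0 0;0 0 0 0;-3 3 0 0;-3 3 0 0;0 0 0 0'>/dev/null; python3 q.py;  python3 -m pendant '3 -3 0 0;3 -3 0 0;0 0 0 0;-3 3 0 0;-3 3 0 0;0 0 0 0'>/dev/null; python3 q.py; python3 -c "
from h import *
rel([.494,-.2562,.002])"
```

```text
10.22 [ 0.4784 -0.2419  0.1122] tz [ 0.0353  0.0039 -0.9994] yaw -45.13 j [-0.25  0.5   0.8   2.05 -0.55  0.77  0.1 ]
10.72 [ 0.4761 -0.2401  0.1071] tz [ 0.0291  0.0068 -0.9996] yaw -45.57 j [-0.25  0.51  0.79  2.06 -0.56  0.76  0.09]
clock 10.72 tcp [ 0.4761 -0.2401  0.1071] toolx [ 0.7   -0.714  0.016] toolz [ 0.029  0.007 -1.   ] need cm [ 2.24  0.11 10.54] w 0.0856
```

```bash
python3 -m pendant '1.1 0 1 0;1.1 0.1 1 0;0 0 1.5 0;0 0 1.5 0;0 0 1.5 0'>/dev/null; python3 q.py; python3 -c "
from h import *
rel([.494,-.2562,.002])"
```

```text
11.13 [ 0.4932 -0.2573  0.0408] tz [ 0.0333  0.0079 -0.9994] yaw -46.07 j [-0.13  0.64  0.67  2.04 -0.68  0.67  0.19]
clock 11.13 tcp [ 0.4932 -0.2573  0.0408] toolx [ 0.694 -0.72   0.017] toolz [ 0.033  0.008 -0.999] need cm [-0.09 -0.02  3.88] w 0.0855
```

```bash
python3 -m pendant '-0.1 0 1.2 0;0 0 1 0;0 0 0.5 0;0 0 0 0'; python3 q.py
python3 - <<'E'
from h import *
rel([.494,-.2562,.002])
for n in('top','side'):
    s=r.grab_frame(n)
    p=pj(s,[.494,-.256,.03]).astype(int);c=s['color'][p[1]-50:p[1]+50,p[0]-50:p[0]+50,::-1]
    cv2.imwrite(f'pics/g1{n}.png',cv2.resize(c,None,fx=5,fy=5,interpolation=cv2.INTER_CUBIC))
E
```

```text
clock: 11.47
tcp_pos: [0.4921, -0.2555, 0.0081]
orientation: [-2.871, 1.225, -0.035]
contact_force: [0.1, 0.1, 0.1]
grip_width: 0.0855
11.47 [ 0.4921 -0.2555  0.0081] tz [ 0.0285  0.01   -0.9995] yaw -46.22 j [-0.09  0.68  0.62  2.04 -0.73  0.62  0.23]
clock 11.47 tcp [ 0.4921 -0.2555  0.0081] toolx [ 0.692 -0.722  0.013] toolz [ 0.029  0.01  -1.   ] need cm [ 0.18 -0.07  0.62] w 0.0855
```

View pics/g1side.png

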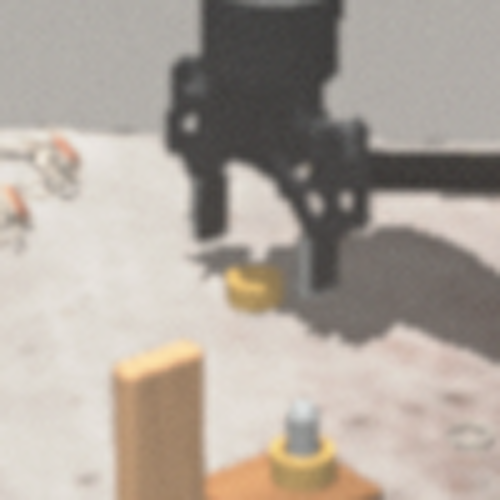

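View pics/g1top.png

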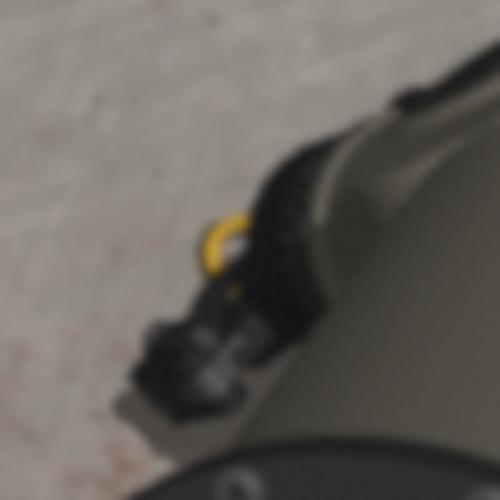

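```bash
python3 -m pendant '0.2 -0.1 0.5 0;0 0 0 0' >/dev/null; python3 q.py; python3 -m pendant '0 0 0 0;0 0 0 0;0 0 0 0;0 0 0 0;0 0 0 0;0 0 0 0' 255 40;python3 q.py
```

```text
11.73 [ 0.4959 -0.257   0.0052] tz [ 0.032   0.0086 -0.9994] yaw -46.22 j [-0.08  0.69  0.61  2.04 -0.73  0.61  0.23]
clock: 12.23
tcp_pos: [0.4973, -0.2574, 0.0071]
orientation: [-2.87, 1.224, -0.046]
contact_force: [0.1, 0.1, -0.3]
grip_width: 0.0292
12.23 [ 0.4973 -0.2574  0.0071] tz [ 0.0353  0.008  -0.9993] yaw -46.22 j [-0.08  0.69  0.61  2.03 -0.73  0.61  0.23]
```

```bash
python3 -m pendant '0 0 0 0;0 0 0 0'|tail -1; python3 -m pendant '0 0 -1 0;0 0 -1 0;0 0 -1 0;0 0 -1 0;0 0 0 0';python3 q.py
python3 - <<'E'
from h import *
for n in('top','side'):
    s=r.grab_frame(n)
    p=pj(s,[.494,-.256,.05]).astype(int);c=s['color'][p[1]-50:p[1]+50,p[0]-50:p[0]+50,::-1]
    cv2.imwrite(f'pics/g2{n}.png',cv2.resize(c,None,fx=6,fy=6,interpolation=cv2.INTER_CUBIC))
E
```

```text
grip_width: 0.0291
clock: 12.82
tcp_pos: [0.4953, -0.258, 0.0512]
orientation: [-2.87, 1.225, -0.045]
contact_force: [1.0, -0.7, -0.9]
grip_width: 0.029
12.82 [ 0.4953 -0.258   0.0512] tz [ 0.0347  0.0079 -0.9994] yaw -46.25 j [-0.14  0.62  0.69  2.03 -0.67  0.69  0.18]
```

View pics/g2side.png

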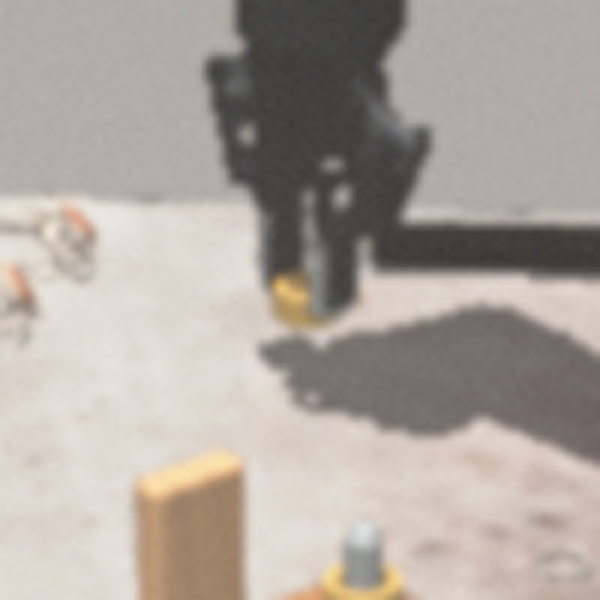

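```bash
python3 -m pendant '0 0 -2 0;0 0 -2 0;0 0 -2 0;0 0 -2 0;0 0 -1.5 0;0 0 0 0' >/dev/null; python3 q.py; python3 -m pendant '-1.5 -2.3 0 0;-1.5 -2.3 0 0;-1.5 -2.3 0 0;-1.5 -2.3 0 0;-1.5 -2.3 0 0;-1.5 -2.3 0 0'; python3 q.py; python3 -c "
from h import *
rel([.5761,.0690,.13])"
```

```text
13.42 [ 0.4894 -0.2564  0.1456] tz [ 0.0268  0.0115 -0.9996] yaw -46.19 j [-0.26  0.49  0.84  1.99 -0.51  0.86  0.06]
clock: 13.92
tcp_pos: [0.5247, -0.0971, 0.1451]
orientation: [-2.866, 1.245, -0.032]
contact_force: [1.1, 0.3, -0.9]
grip_width: 0.0294
13.92 [ 0.5247 -0.0971  0.1451] tz [ 0.0256  0.0073 -0.9996] yaw -46.97 j [-0.6   0.46  0.87  2.03 -0.5   0.84 -0.27]
clock 13.92 tcp [ 0.5247 -0.0971  0.1451] toolx [ 0.682 -0.731  0.012] toolz [ 0.026  0.007 -1.   ] need cm [ -8.66 -15.06   1.76] w 0.0294
```

```bash
python3 -m pendant '-1.6 -2.8 0 0;-1.6 -2.8 0 0;-1.6 -2.8 0 0;-1.6 -2.8 0 0;-1.2 -2 0 0;-0.6 -1 0 0;0 0 0 0'>/dev/null; python3 q.py; python3 -c "
from h import *
rel([.5761,.0690,.10])"
```

```text
14.5 [0.5705 0.0766 0.1391] tz [ 0.0163  0.0086 -0.9998] yaw -46.34 j [-0.86  0.54  0.84  1.94 -0.54  0.88 -0.55]
clock 14.5 tcp [0.5705 0.0766 0.1391] toolx [ 0.69  -0.723  0.005] toolz [ 0.016  0.009 -1.   ] need cm [0.92 0.19 3.91] w 0.0294
```

```bash
python3 -m pendant '0.9 0.2 1 0;0 0 1.5 0;0 0 1.5 0;0 0 0 0'>/dev/null; python3 q.py
python3 - <<'E'
from h import *
rel([.5761,.0690,.062])
for n in('top','side'):
    s=r.grab_frame(n)
    p=pj(s,[.575,.069,.05]).astype(int);print(p);c=s['color'][p[1]-50:p[1]+50,p[0]-50:p[0]+50,::-1]
    cv2.imwrite(f'pics/g3{n}.png',cv2.resize(c,None,fx=6,fy=6,interpolation=cv2.INTER_CUBIC))
E
```

```text
14.83 [0.5743 0.0641 0.0961] tz [ 0.0147  0.0059 -0.9999] yaw -46.44 j [-0.79  0.6   0.78  1.96 -0.59  0.81 -0.49]
clock 14.83 tcp [0.5743 0.0641 0.0961] toolx [ 0.689 -0.725  0.006] toolz [ 0.015  0.006 -1.   ] need cm [-0.25 -0.41  3.42] w 0.0291
[293 216]
[301 258]
```

View pics/g3side.png

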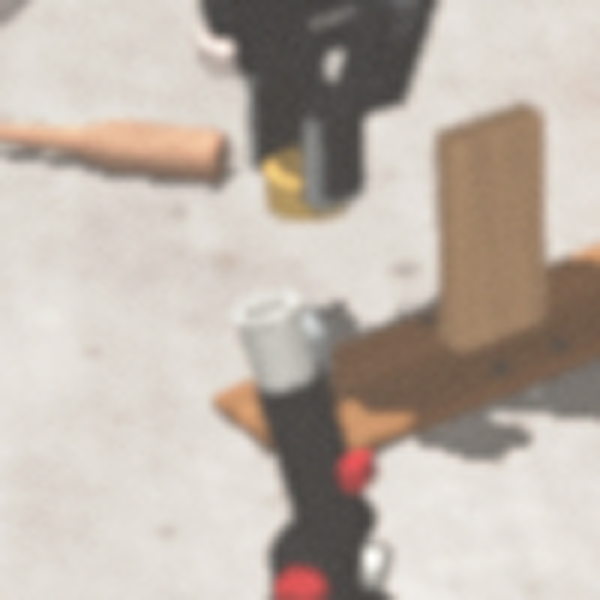

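View pics/g3top.png

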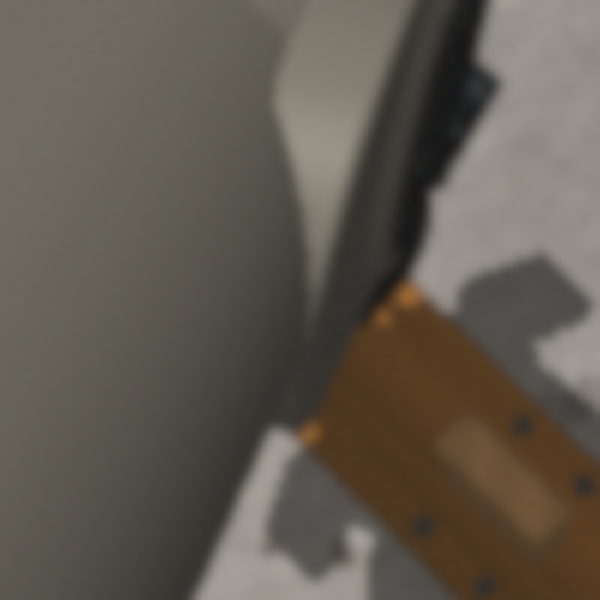

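Run:
```python
from h import *
s=r.grab_frame('side')
import numpy as np
for c in [(.5732,.0631),(.5743,.0641)]:
  a=np.linspace(0,6.28,60)
  P=np.array([pj(s,[c[0]+.016*np.cos(t),c[1]+.016*np.sin(t),z]) for t in a for z in(.089,.105)])
  print(((P.min(0)-[251,208])*6).round(),((P.max(0)-[251,208])*6).round())
```

```text
[261. 143.] [352. 224.]
[258. 144.] [348. 225.]
```

```bash
python3 -m pendant '-0.25 -0.5 1 0;0 0 0.8 0;0 0 0.5 0;0 0 0 0'; python3 -c "
from h import *
rel([.5767,.0695,.05])"
```

```text
clock: 15.32
tcp_pos: [0.5805, 0.0698, 0.0765]
orientation: [-2.871, 1.234, -0.028]
contact_force: [-0.7, 0.9, -1.0]
grip_width: 0.0294
clock 15.32 tcp [0.5805 0.0698 0.0765] toolx [ 0.688 -0.725  0.01 ] toolz [ 0.023  0.008 -1.   ] need cm [-0.27  0.36  2.64] w 0.0294
```

```bash
python3 -m pendant '-0.25 0.35 0.5 0;0 0 0.5 0;0 0 0 0'; python3 -c "
from h import *
rel([.5767,.0695,.05])"
```

```text
clock: 15.57
tcp_pos: [0.576, 0.0694, 0.0653]
orientation: [-2.871, 1.233, -0.028]
contact_force: [-0.1, 0.0, -0.4]
grip_width: 0.0293
clock 15.57 tcp [0.576  0.0694 0.0653] toolx [ 0.689 -0.725  0.01 ] toolz [ 0.023  0.008 -1.   ] need cm [ 0.02 -0.02  1.54] w 0.0293
```

```bash
python3 -m pendant '0 0 0.5 0;0 0 0.5 0;0 0 0.5 0;0 0 0 0'; python3 -c "
from h import *
rel([.5767,.0695,.03])
s=r.grab_frame('side')
c=s['color'][208:308,251:351,::-1]
cv2.imwrite('pics/g4.png',cv2.resize(c,None,fx=6,fy=6,interpolation=cv2.INTER_CUBIC))
"
```

```text
clock: 15.9
tcp_pos: [0.5763, 0.0696, 0.0489]
orientation: [-2.871, 1.232, -0.028]
contact_force: [0.3, 0.0, 0.0]
grip_width: 0.0295
clock 15.9 tcp [0.5763 0.0696 0.0489] toolx [ 0.689 -0.725  0.01 ] toolz [ 0.023  0.008 -1.   ] need cm [0.02 0.03 1.89] w 0.0295
```

View pics/g4.png

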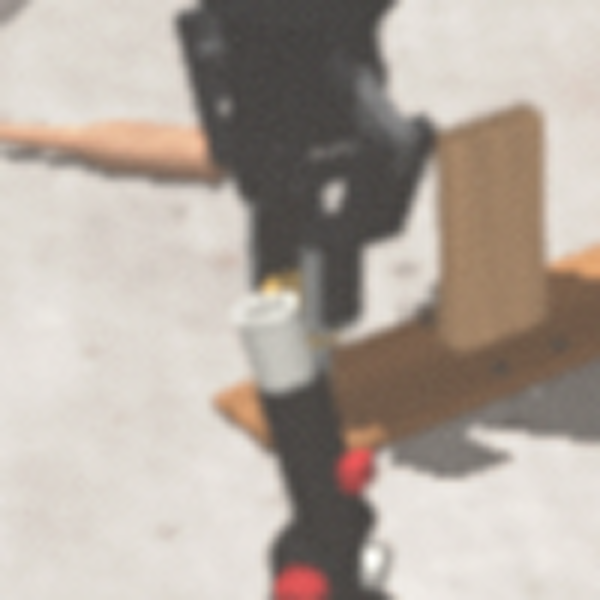

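```bash
python3 -m pendant '0 0 0.5 0;0 0 0.5 0;0 0 0 0'; python3 -m pendant '0 0 0.5 0;0 0 0.5 0;0 0 0 0'; python3 -c "
from h import *
rel([.5767,.0695,.015])"
```

```text
clock: 16.2
tcp_pos: [0.5772, 0.0696, 0.0386]
orientation: [-2.871, 1.233, -0.03]
contact_force: [-0.3, 0.3, -1.1]
grip_width: 0.0296
clock: 16.45
tcp_pos: [0.5777, 0.0697, 0.0276]
orientation: [-2.871, 1.232, -0.03]
contact_force: [0.3, -0.4, 0.1]
grip_width: 0.0292
clock 16.45 tcp [0.5777 0.0697 0.0276] toolx [ 0.689 -0.725  0.011] toolz [ 0.025  0.008 -1.   ] need cm [-0.07  0.12  1.25] w 0.0292
```

```bash
python3 -m pendant '-0.05 0.1 0.5 0;0 0 0.4 0;0 0 0 0'; python3 -m pendant '0 0 0.2 0;0 0 0 0'; python3 -c "
from h import *
rel([.5767,.0695,.015])"
```

```text
clock: 16.7
tcp_pos: [0.5767, 0.0694, 0.0174]
orientation: [-2.871, 1.232, -0.03]
contact_force: [0.7, 0.0, -1.5]
grip_width: 0.0295
clock: 16.87
tcp_pos: [0.5768, 0.0693, 0.0151]
orientation: [-2.871, 1.233, -0.03]
contact_force: [0.1, 0.3, -0.2]
grip_width: 0.0292
clock 16.87 tcp [0.5768 0.0693 0.0151] toolx [ 0.688 -0.725  0.011] toolz [ 0.024  0.008 -1.   ] need cm [-0.02 -0.    0.01] w 0.0292
```

```bash
python3 -m pendant '0 0 0 0;0 0 0 0;0 0 0 0;0 0 0 0' 60; python3 -m pendant '0 0 -1 0;0 0 -1.5 0;0 0 -1.5 0;0 0 -1.5 0;0 0 -1.5 0;0 0 -1.5 0;0 0 -1 0'
python3 - <<'E'
from h import *
rel([.514,.0095,.104])
for n in('top','side'):
    s=r.grab_frame(n)
    p=pj(s,[.54,.03,.05]).astype(int);c=s['color'][p[1]-50:p[1]+50,p[0]-60:p[0]+60,::-1]
    cv2.imwrite(f'pics/g5{n}.png',cv2.resize(c,None,fx=5,fy=5,interpolation=cv2.INTER_CUBIC))
E
```

```text
clock: 17.2
tcp_pos: [0.5773, 0.0693, 0.0156]
orientation: [-2.87, 1.233, -0.031]
contact_force: [-0.5, 0.4, 0.9]
grip_width: 0.0654
clock: 17.78
tcp_pos: [0.5733, 0.0676, 0.1165]
orientation: [-2.871, 1.236, -0.027]
contact_force: [0.1, -0.2, -0.4]
grip_width: 0.0649
clock 17.78 tcp [0.5733 0.0676 0.1165] toolx [ 0.687 -0.726  0.009] toolz [ 0.022  0.008 -1.   ] need cm [0.13 8.32 1.07] w 0.0649
```

View pics/g5side.png

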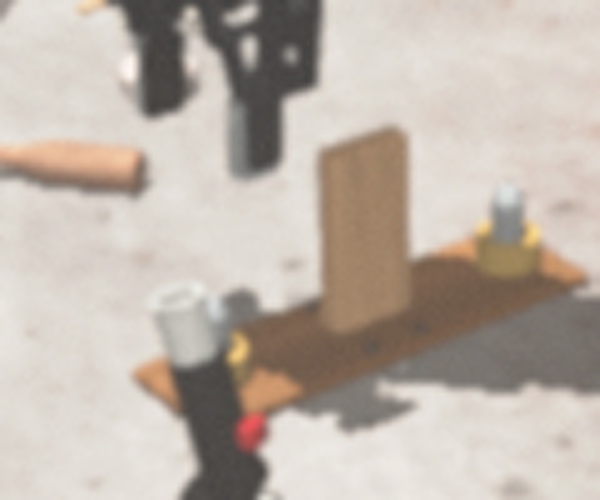

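View pics/g5top.png

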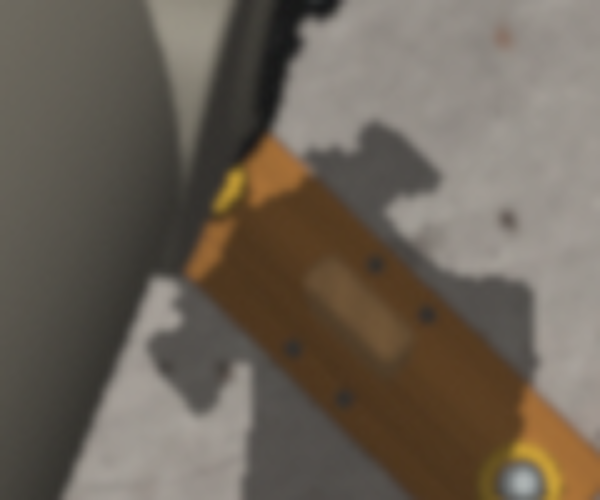

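```bash
python3 -m pendant '0 0 -1 0;0 0 -1 0;0 2 -0.5 0;0 2 0 0;0 2 0 0;0 1.5 0 0;0 0.8 0 0;0 0 0 0'
python3 - <<'E'
from h import *
rel([.514,.0095,.104])
for n in('top','side'):
    s=r.grab_frame(n)
    p=pj(s,[.52,.015,.05]).astype(int);print(p);c=s['color'][p[1]-60:p[1]+60,p[0]-65:p[0]+65,::-1]
    cv2.imwrite(f'pics/g6{n}.png',cv2.resize(c,None,fx=5,fy=5,interpolation=cv2.INTER_CUBIC))
E
```

```text
clock: 18.55
tcp_pos: [0.51, 0.0093, 0.1417]
orientation: [-2.873, 1.232, -0.025]
contact_force: [1.0, -0.2, 0.1]
grip_width: 0.0653
clock 18.55 tcp [0.51   0.0093 0.1417] toolx [ 0.689 -0.724  0.009] toolz [ 0.021  0.008 -1.   ] need cm [ 0.23 -0.22  3.78] w 0.0653
[323 244]
[329 248]
```

View pics/g6side.png

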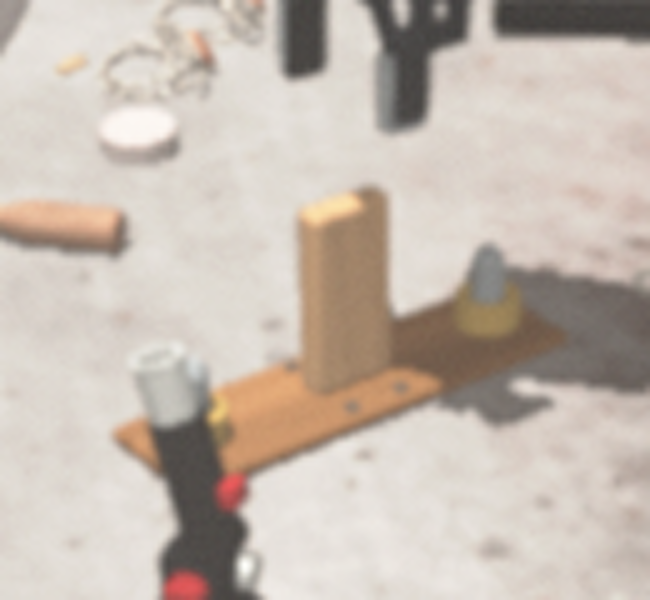

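View pics/g6top.png

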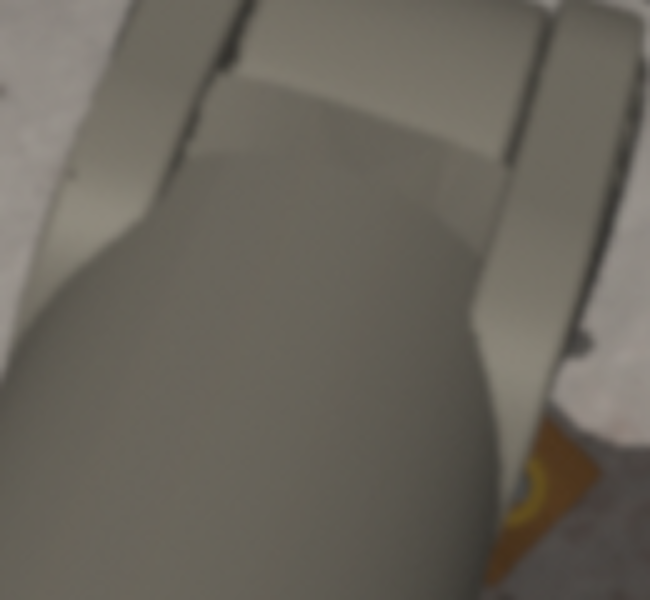

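```bash
python3 -m pendant '0.2 -0.2 1 0;0 0 1 0;0 0 1 0;0 0 1 0;0 0 1 0;0 0 0 0'; python3 q.py; python3 -c "
from h import *
rel([.514,.0095,.056])"
```

```text
clock: 19.15
tcp_pos: [0.5188, 0.0148, 0.0855]
orientation: [-2.877, 1.22, -0.027]
contact_force: [0.0, -0.2, 0.4]
grip_width: 0.0653
19.15 [0.5188 0.0148 0.0855] tz [ 0.0224  0.0077 -0.9997] yaw -45.97 j [-0.75  0.53  0.78  2.1  -0.59  0.71 -0.38]
clock 19.15 tcp [0.5188 0.0148 0.0855] toolx [ 0.695 -0.719  0.01 ] toolz [ 0.022  0.008 -1.   ] need cm [0.02 0.78 2.94] w 0.0653
```

```bash
python3 -m pendant '0 0.7 0.8 0;0 0 0.8 0;0 0 0.7 0;0 0 0 0'; python3 q.py; python3 -c "
from h import *
rel([.514,.0095,.056])"
```

```text
clock: 19.48
tcp_pos: [0.5131, 0.0091, 0.0589]
orientation: [-2.879, 1.222, -0.025]
contact_force: [-0.4, 0.6, -0.3]
grip_width: 0.0652
19.48 [0.5131 0.0091 0.0589] tz [ 0.0203  0.0066 -0.9998] yaw -46.01 j [-0.71  0.57  0.73  2.13 -0.64  0.66 -0.33]
clock 19.48 tcp [0.5131 0.0091 0.0589] toolx [ 0.695 -0.719  0.009] toolz [ 0.02   0.007 -1.   ] need cm [ 0.03 -0.09  0.29] w 0.0652
```

Run:
```python
from h import *
s=r.grab_frame('side')
a=np.linspace(0,6.28,60)
for nm,c in(('new',(.5753,.0685)),('loaded',(.4532,-.0489))):
  for z0 in(.008,.02):
    P=np.array([pj(s,[c[0]+.016*np.cos(t),c[1]+.016*np.sin(t),z]) for t in a for z in(z0,z0+.016)])
    print(nm,z0,((P.min(0)-[264,188])*5).round(),((P.max(0)-[264,188])*5).round())
```

```text
new 0.008 [154. 385.] [228. 454.]
new 0.02 [153. 362.] [227. 430.]
loaded 0.008 [451. 274.] [519. 336.]
loaded 0.02 [451. 252.] [519. 314.]
```

```bash
python3 -m pendant '0 -0.1 0.2 0;0 0 0 0;0 0 0 0;0 0 0 0;0 0 0 0;0 0 0 0;0 0 0 0;0 0 0 0' 255 80; python3 q.py
```

```text
clock: 20.2
tcp_pos: [0.515, 0.0102, 0.0585]
orientation: [-2.877, 1.221, -0.028]
contact_force: [-0.0, 0.2, -1.0]
grip_width: 0.0151
20.2 [0.515  0.0102 0.0585] tz [ 0.0229  0.0075 -0.9997] yaw -45.98 j [-0.7   0.57  0.73  2.12 -0.64  0.65 -0.33]
```

Gripped at 15 mm. I'll lift gently and watch the tilt.

```bash
python3 -m pendant '0 0 -0.5 0;0 0 -0.6 0;0 0 -0.6 0;0 0 -0.6 0;0 0 0 0'; python3 q.py; python3 -m pendant '0 0 -0.7 0;0 0 -0.7 0;0 0 -0.7 0;0 0 -0.7 0;0 0 0 0'; python3 q.py;  python3 - <<'E'
from h import *
for n in('top','side'):
    s=r.grab_frame(n)
    p=pj(s,[.52,.015,.09]).astype(int);c=s['color'][p[1]-60:p[1]+60,p[0]-65:p[0]+65,::-1]
    cv2.imwrite(f'pics/g7{n}.png',cv2.resize(c,None,fx=5,fy=5,interpolation=cv2.INTER_CUBIC))
E
```

```text
clock: 20.62
tcp_pos: [0.5132, 0.0099, 0.083]
orientation: [-2.879, 1.221, -0.025]
contact_force: [0.6, -0.2, -3.5]
grip_width: 0.0149
20.62 [0.5132 0.0099 0.083 ] tz [ 0.0205  0.007  -0.9998] yaw -45.99 j [-0.75  0.53  0.78  2.12 -0.59  0.7  -0.37]
clock: 21.03
tcp_pos: [0.5125, 0.0098, 0.1145]
orientation: [-2.878, 1.221, -0.026]
contact_force: [0.4, -0.8, -3.9]
grip_width: 0.0152
21.03 [0.5125 0.0098 0.1145] tz [ 0.021   0.0075 -0.9998] yaw -46.0 j [-0.8   0.48  0.84  2.1  -0.54  0.76 -0.42]
```

View pics/g7side.png

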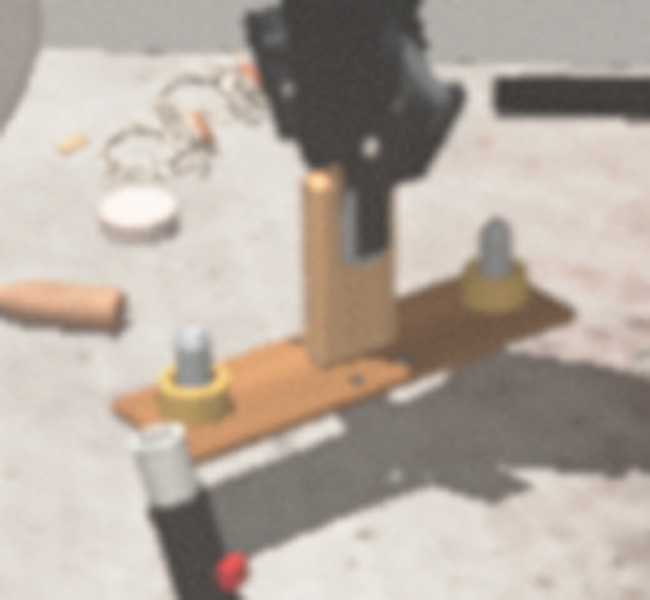

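The carrier is about 56 mm up and level. Both blanks sit on the plate, at (195,390) and (495,285) in the crop. Next I'll lift another 4.5 cm.

```bash
python3 -m pendant '0 0 -0.8 0;0 0 -0.8 0;0 0 -0.8 0;0 0 -0.8 0;0 0 -0.7 0;0 0 -0.4 0;0 0 0 0;0 0 0 0'; python3 q.py; python3 -m pendant '0 0 0 0;0 0 0 0;0 0 0 0;0 0 0 0'; python3 q.py;  python3 - <<'E'
from h import *
for n in('side',):
    s=r.grab_frame(n)
    p=pj(s,[.52,.015,.13]).astype(int);c=s['color'][p[1]-60:p[1]+60,p[0]-65:p[0]+65,::-1]
    cv2.imwrite(f'pics/g8{n}.png',cv2.resize(c,None,fx=5,fy=5,interpolation=cv2.INTER_CUBIC))
o=r.get_obs();print(np.round(o['qvel'],3),o['tcp_pos'])
E
```

```text
clock: 21.8
tcp_pos: [0.5105, 0.0094, 0.161]
orientation: [-2.878, 1.222, -0.023]
contact_force: [0.5, 0.8, -4.0]
grip_width: 0.015
21.8 [0.5105 0.0094 0.161 ] tz [ 0.019   0.0076 -0.9998] yaw -46.01 j [-0.87  0.41  0.93  2.07 -0.45  0.85 -0.49]
clock: 22.13
tcp_pos: [0.5098, 0.0095, 0.1602]
orientation: [-2.879, 1.222, -0.021]
contact_force: [0.3, -0.8, -4.7]
grip_width: 0.0147
22.13 [0.5098 0.0095 0.1602] tz [ 0.0176  0.0074 -0.9998] yaw -46.0 j [-0.87  0.41  0.92  2.07 -0.45  0.85 -0.49]
[-0.001 -0.003  0.    -0.001 -0.001  0.001 -0.004] [0.50980562 0.00959681 0.16019949]
```

View pics/g8side.png

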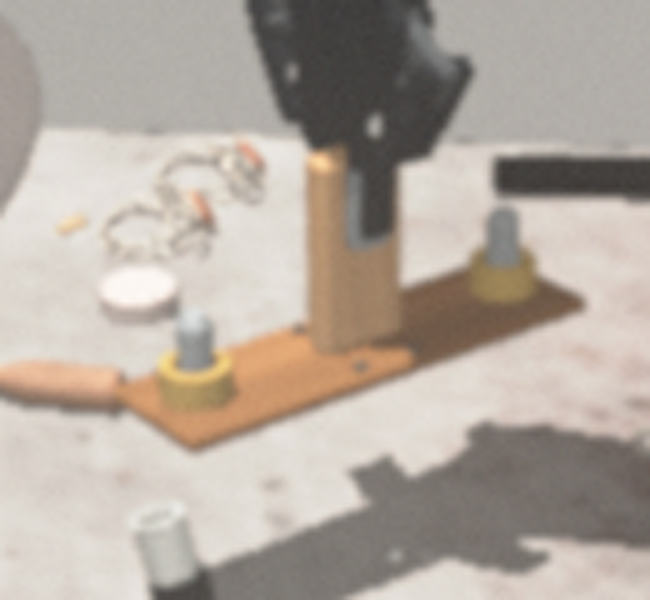

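The carrier is level and still, about 102 mm up. Both blanks are seated, at (197,380) and (503,275) in the crop, so I'm handing in.

```bash
python3 -c "
from h import *
r.hand_in();o=r.get_obs();print(o['clock'],o['tcp_pos'],o['grip_width'])"
```

```text
the job is handed in; nothing more can be done
the job is handed in; nothing more can be done
```

I slid the loose blank down the empty post to the plate and let go of it. I then took the carrier by its grip at 80 N, lifted it about 102 mm and handed in while holding it up, at about 22 s. The hand-in gave no verdict.

**Last checks before handing in:**
- **Position:** the TCP was steady at z = 0.160. The tool was tilted about 0.02 rad, and it had tilted by only about 0.005 rad since the grasp.
- **Grip:** the fingers were 15 mm apart on the 16 mm board, and the force reading of about 4.7 N matched the load. I released nothing after the lift.
- **Blanks:** the side picture showed both seated on the plate and the plate level. The fingers were well away from them.
- **Bystanders:** I saw no contact with any bystander. I did not measure their positions again at the end.

**What did not go to plan:**
- **Tool tilt:** the arm drifted to about 0.08 rad of tilt during the first approach, and I worked this down before grasping anything.
- **Opening readings:** the gripper read 29 mm on the 32 mm blank and 15 mm on the 16 mm board, both slightly low.
- **Empty post in the side view:** the torch partly hid the empty post while the carrier stood on the bench. I judged the blank seated there from its visible edge and the TCP height, and the pictures during the lift then showed it clearly.

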